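# Wipe the saw offcuts off the plate into the trough

### The arm

A 6-joint arm with a two-finger parallel gripper is mounted at the origin on the work surface. World frame = base frame: x ahead of the robot, y to its left, z up, the work surface at z = 0. Lengths are in mm, angles in rad, forces in N, time in s.
With the tool pointing down it reaches from about 350 to 875 mm from the base axis. Payload 15.5 kg.
Tool frame: the origin (TCP) lies midway between the tips of the shut fingers; the grasp point (between the pads) lies 19 mm behind it; z points along the fingers, y is the line along which they close (so a half turn about z gives the same grasp; the last joint's range is limited). The gripper opens to 85 mm and grips with 20 to 120 N. Pads are 22 mm wide; open, the fingers measure 114 mm over their backs; the gripper's body (76 mm by 85 mm) begins 54 mm behind the grasp point. The pads swing forward as they close: fully open they stand 13 mm farther back than shut.
Start: joints at [-1.198, 0.494, 1.345, -0, 1.302, -0.096], TCP at [282.386, -557.57, 231.277] pointing down, gripper open.
Joint ranges: [-2.91, 2.91], [-0.82, 2.16], [0.22, 2.67], [-1.22, 4.37], [0.12, 2.79], [-3.08, 3.08]. Speed limits (rad/s): [1.89, 1.89, 2.57, 3.01, 3.01, 3.01].

### API

Orientations are given as [roll, pitch, yaw] about the fixed x, y, z axes, in that order (R = Rz(yaw) Ry(pitch) Rx(roll)).
In Python, from rig import r, grab_frame, camera_params gives the robot as it stands. The module is installed in compiled form; this text tells all that it offers.
- The arm moves only by the shell command python3 -m pendant 'ROWS' [FORCE]. ROWS is JSON, a list of rows, each an object with "travel": the shift along the tool's x, y, z in m, a list of three; "twist": the turn, a rotation vector about the tool's x, y, z in rad, a list of three; "gripper": the closure, from 0 (fully open) to 1 (shut). A call has 1 to 20 rows; each row is the pose to reach, as a shift and turn from the pose commanded when the call began, along the tool's axes at that moment; what a row does not reach only later rows make up. A row lasts 1/8 s, in which the tool goes at most 62.5 mm and 10.7 degrees, less where a joint would pass 70% of its speed; a pose out of reach is approached as far as the arm can. A call with a gripper value outside its range is refused whole. The fingers move at their own pace and stop on an object; FORCE is the grip in N (left out, the last holds). Time passes only in rows, so rows that repeat a pose let the fingers close. It gives the time, the measured TCP pose, the force, the opening and the grip force at its end, in the units of the state.
- r.state(): the state, without advancing time (a new reading comes with each control period).
- grab_frame(name): name is "side" or "top"; returns (picture, depth): 480x640x3 uint8, blue, green, red; 480x640 float32, mm along the optical axis (not along the pixel's ray), 0 where there is no reading.
- camera_params(name): a dict with "K" (3x3 intrinsics, pixels), "rvec" (rotation vector, rad) and "tvec" (3), from world to camera coordinates, as OpenCV has them. Camera axes: x right, y down, z forward; pixel columns grow to the right and rows downward; lengths in mm; the calibration is good to about 2 mm. A picture is of the moment at which its call begins. camera_params takes no time and is no camera call.
- r.job_done(): hands the job in; it is judged then, once.
The state is a dict: "clock": time; "joint_pos": joint angles; "qd": joint speeds; "effort": joint torques, N m; "tcp_pos": TCP position; "orientation": TCP orientation; "contact_force": force on the tool from outside, world axes, zero at the start; "ft_torque": the same for the moment, N m; "width": finger opening in mm; "grip_force": force on a finger pad.
Only numpy, scipy, OpenCV 4.12 (cv2) and the standard library are available. Lean on these libraries where they do the work, as an engineer would, in place of code of your own. Each camera call takes 0.05 s, during which the arm holds its last target. There are 200 camera calls.

### The job

Pick up the scraper by its wooden grip and use it to wipe the four loose steel offcuts along the plate and off its open end into the green catch trough, without touching the offcuts with the fingers, lifting them, or moving the V-block that stands on the plate. Then stand the scraper gently back upright on the middle of its black rubber mat, lengthwise as it was, and let go. Leave the stack of collars and the round blank beyond the trough where they stand.

Things in the scene. Friction and masses are not known exactly. Their poses are not given: they have to be found in the camera images.
- plate: fixed dark steel plate, 244 (x) x 290 (y) mm, top 70 mm above the table. Origin on the table; it spans x -122 to 122 and y -130 to +160 mm. Fences along both x sides, 12 mm high, are 224 mm apart inside; both y ends are open. A green trough is fixed to the -y end: wipe towards -y. Offcuts start at y -115 to +40 mm
- trough (a point): centre of the inner floor of the green catch trough, at plate (0, -197.5, 4) mm, axes as the plate's. Inside 224 (x) x 135 (y) mm, from the plate's end face (plate y -130) to the far wall (y -265, 10 mm thick, top 55 mm above the table); its x side walls continue the fences, top 82 mm above the table
- scraper: hand scraper, 350 g, standing on its rubber edge on the mat. Origin: centre of its underside, z up. Blade block (aluminium over black rubber) 150 (x) x 26 (y) x 34 (z) mm; on it, centred, an upright wooden grip 100 (x) x 20 (y) mm that reaches from 34 to 84 mm above the underside. Grip it from above with the fingers closing across its y (20 mm)
- mat: fixed black rubber mat, 200 (x) x 110 (y) x 4 mm, where the scraper stands at the start, its x along the mat's x within about 7 degrees. Origin: centre of its underside, on the table
- flat_offcut: loose flat steel bar offcut 64 x 26 x 10 mm, about 120 g, lying on the plate, origin at its centre, x along its length
- tube_offcut: loose square steel tube offcut 62 x 24 x 24 mm, about 90 g, lying on the plate, origin at its centre, x along its length
- angle_offcut: loose steel angle offcut 60 x 26 x 24 mm (one flange flat, one standing), about 90 g, lying on the plate, origin at its centre, x along its length
- bar_offcut: loose square steel bar offcut 60 x 20 x 20 mm, about 180 g, lying on the plate, origin at its centre, x along its length
- vblock: steel V-block 60 (x) x 48 (y) x 40 (z) mm, 800 g, standing loose on the plate near its +y end (plate y about +123 mm, plate x anywhere within 65 mm of the middle), a bystander. Origin: centre of its underside. There are at least 45 mm free between its front and the nearest offcut
- collars: stack of steel collars, 68 mm across, 68 mm tall, beyond the trough, a bystander. Origin: centre of its underside
- blank: dark steel round blank standing on end, 52 mm across, 110 mm tall, beyond the trough, a bystander. Origin: centre of its underside
There are look-alikes about, which are no part of the job. What is shaped like the bar_offcut but pink or red is not meant.

How it is judged:
By the outcome, as a careful person would: the job done as asked, in the order asked, and still so for the second after the job is handed in, with the robot touching nothing.
It also fails if it takes over 56 s, if anything falls off the work surface, if the arm or the gripper's body presses on something with over 40 N, if the wrist force passes 120 N, or if a joint passes its speed limit or range.

## Working session

There is one attempt and no reset: what is moved stays moved. The work goes in short steps, Python scripts to look and compute and a shell command to move; the robot and the scene stay as the last step left them, time stands still between calls to the robot, and variables do not carry over. Pictures are saved under pics/ and viewed, at most 10 in all, crops included, and the job is handed in when it is done.

```bash
mkdir -p pics
cat > h.py <<'E'
import numpy as np, cv2
from rig import r, grab_frame, camera_params
def cam(n):
    c=camera_params(n);R=cv2.Rodrigues(np.array(c["rvec"],float))[0];return np.array(c["K"],float),R,np.array(c["tvec"],float).ravel()
def ray(n,uv,z):
    K,R,t=cam(n);uv=np.atleast_2d(uv).astype(float)
    d=(np.c_[uv,np.ones(len(uv))]@np.linalg.inv(K).T)@R;o=-R.T@t
    return o+d*((z-o[2])/d[:,2])[:,None]
def cloud(n,dep):
    K,R,t=cam(n);v,u=np.mgrid[:480,:640];p=np.stack([(u-K[0,2])/K[0,0]*dep,(v-K[1,2])/K[1,1]*dep,dep],-1)
    w=(p-t)@R;w[dep<=0]=np.nan;return w
E
python3 - <<'E'
from h import *
for n in("top","side"):
    p,d=grab_frame(n);cv2.imwrite(f"pics/{n}0.png",p);np.save(n+"0.npy",d)
    K,R,t=cam(n);print(n,-R.T@t,K[0,0],R[2])
print(r.state())
E
```

```text
top [ 436.91967668  -17.20562686 1395.42997502] 512.6461967890729 [ 0.11472165  0.00829758 -0.99336302]
side [ 518.94210373 -582.24120782  789.79393884] 449.3409477847436 [ 0.08336642  0.62824516 -0.77353607]
{'clock': 0.1, 'joint_pos': array([-1.19755181e+00,  4.94109117e-01,  1.34607650e+00,  4.12917002e-05,
        1.30250807e+00, -9.55313557e-02]), 'qd': array([-0.00102593, -0.00152771, -0.00335067,  0.00019551,  0.00091651,
       -0.00067736]), 'effort': array([-1.42530362e-04, -8.83589458e+01, -3.84563541e+01, -2.35650632e-04,
        5.11626306e-03, -4.94430608e-06]), 'tcp_pos': array([ 282.24826847, -557.26947114,  230.76482058]), 'orientation': array([-3.14050044e+00, -1.44643934e-04,  4.68764829e-01]), 'contact_force': array([ 0.39793807,  0.92022209, -0.26085352]), 'ft_torque': array([ 0.06185756,  0.02517638, -0.01607699]), 'grip_force': 0.0, 'width': 85.64771340126859}
```

View pics/top0.png

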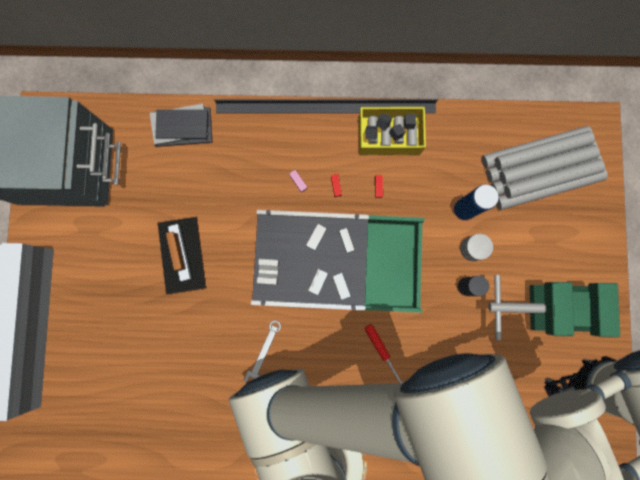

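View pics/side0.png

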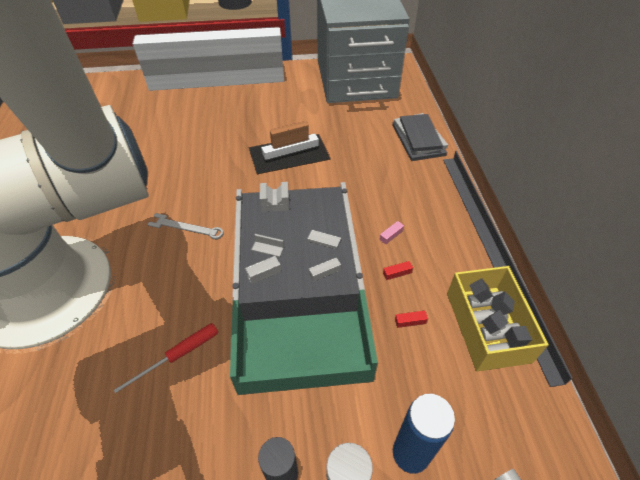

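The top view shows the mat and scraper at (182,255), the V-block at (268,271), the offcuts at (317,237), (347,240), (318,282) and (341,286), the trough at (393,262), the collars at (479,247) and the blank at (474,286). Next I'll measure these.

Run:
```python
from h import *
p=cv2.imread("pics/top0.png");w=cloud("top",np.load("top0.npy"))
hsv=cv2.cvtColor(p,cv2.COLOR_BGR2HSV)
def blobs(m,amin,tag):
    n,l,s,c=cv2.connectedComponentsWithStats(m.astype(np.uint8))
    for i in range(1,n):
        if s[i,4]<amin: continue
        q=w[l==i];q=q[~np.isnan(q[:,0])]
        z=np.nanpercentile(q[:,2],80)
        ys,xs=np.nonzero(l==i)
        P=ray("top",np.c_[xs,ys],z)[:,:2].astype(np.float32)
        (cx,cy),(a,b),ang=cv2.minAreaRect(P)
        print(tag,c[i].round(1),"z",np.round(z,1),"n",s[i,4],"ctr",np.round((cx,cy),1),"size",np.round((a,b),1),"ang",round(ang,1), "box",P.min(0).round(),P.max(0).round())
roi=np.zeros((480,640),bool)
roi[222:300,258:366]=1
blobs(roi&(p.min(2)>150),30,"offc")
roi[:]=0;roi[205:305,145:215]=1
blobs(roi&(p.max(2)<60),200,"mat")
blobs(roi&(p.min(2)>170),20,"alu")
z=w[...,2]
blobs(roi&(z>60),20,"scr high")
blobs(roi&(z>22),20,"scr")
roi[:]=0;roi[200:315,240:430]=1
g=roi&(hsv[...,1]>90)&(hsv[...,0]>60)&(hsv[...,0]<95)
blobs(g,100,"green")
blobs(roi&(z>76)&(z<92)&(p.min(2)>120),10,"white")
blobs(roi&(p.max(2)<85)&(z>60)&(z<76),500,"plate")
roi[:]=0;roi[225:305,450:500]=1
blobs(roi&(z>50),50,"by")
```

```text
offc [315.9 236.4] z 81.4 n 257 ctr [587.8  -2.5] size [27.  64.8] ang 63.2 box [555. -26.] [620.  20.]
offc [346.4 239.7] z 91.9 n 185 ctr [580.  -80.8] size [60.9 20. ] ang 20.5 box [551. -98.] [610. -64.]
offc [267.8 262.3] z 112.2 n 127 ctr [516.5 116.9] size [48.  16.6] ang 86.5 box [507.  93.] [525. 141.]
offc [267.9 271.5] z 92.7 n 96 ctr [494.3 117.1] size [12.7 45.8] ang 1.2 box [488.  94.] [501. 140.]
offc [317.7 281.6] z 77.7 n 258 ctr [472.3  -9.7] size [27.3 61.9] ang 67.1 box [440. -31.] [504.  12.]
offc [341.1 285.7] z 95.3 n 255 ctr [462.3 -69. ] size [63.1 25.5] ang 21.6 box [432. -89.] [494. -48.]
offc [266.4 280.1] z 111.7 n 116 ctr [472.2 117. ] size [14.9 45.1] ang 1.2 box [464.  94.] [480. 140.]
mat [183.1 256.7] z 6.2 n 1820 ctr [538.5 363.8] size [193.  105.4] ang 10.3 box [437. 298.] [640. 429.]
alu [173.8 228.6] z 38.8 n 64 ctr [604.5 379. ] size [21.9 24.1] ang 3.0 box [594. 366.] [616. 391.]
alu [183.8 274. ] z 38.7 n 93 ctr [488.9 347.1] size [35.2 24.2] ang 16.9 box [472. 334.] [509. 358.]
scr high [174.6 251. ] z 89.1 n 392 ctr [542.2 358. ] size [101.1
[... 1049 characters left out ...]
.2] size [18.9 12.6] ang 57.6 box [444. -77.] [459. -59.]
white [255.8 302.5] z 83.7 n 42 ctr [415.5 145.9] size [ 7.6 25.5] ang 1.3 box [411. 133.] [419. 159.]
white [307.9 305.2] z 83.7 n 342 ctr [411.4  15. ] size [221.2   9.9] ang 88.5 box [404. -95.] [418. 126.]
white [359.7 307.5] z 83.6 n 41 ctr [ 408.7 -118.2] size [ 7.5 25.4] ang 1.3 box [ 405. -131.] [ 413. -105.]
by [479.  246.7] z 69.6 n 564 ctr [ 571.9 -424.6] size [65.1 70.2] ang 1.2 box [ 539. -459.] [ 605. -389.]
by [496.6 290.4] z 108.3 n 163 ctr [ 461.1 -449.5] size [24.8 73. ] ang 88.9 box [ 425. -463.] [ 497. -436.]
by [475.4 286.1] z 111.3 n 462 ctr [ 468.6 -401.6] size [49.6 65.1] ang 1.2 box [ 444. -434.] [ 494. -369.]
```

Run:
```python
import cv2
a=cv2.imread("pics/top0.png")[195:315,145:435];cv2.imwrite("pics/c1.png",cv2.resize(a,None,fx=2.75,fy=2.75,interpolation=cv2.INTER_CUBIC))
```

```text
(no output)
```

View pics/c1.png

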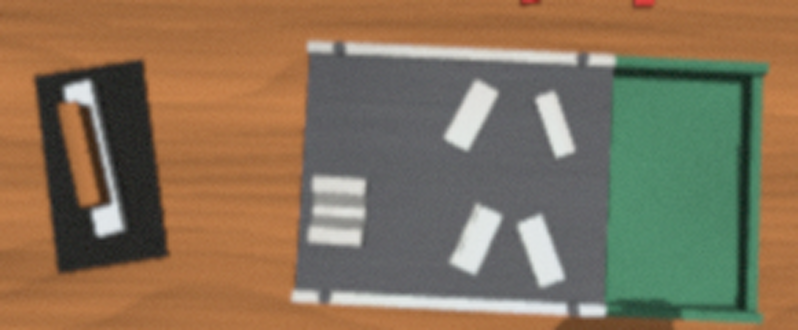

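The zoomed crop confirms four offcuts: two at plate x of about +55 and two at about -60. The V-block is well behind them. I'll refine the scraper and mat poses and read off the tool offsets.

Run:
```python
from h import *
for n,roi in(("top",(145,205,215,305)),("side",(240,110,340,175))):
    p=cv2.imread(f"pics/{n}0.png");w=cloud(n,np.load(n+"0.npy"));z=w[...,2]
    h=cv2.cvtColor(p,cv2.COLOR_BGR2HSV)
    R=np.zeros((480,640),np.uint8);x0,y0,x1,y1=roi;R[y0:y1,x0:x1]=1
    def rect(m,zz,tag,hull=False):
        m=m.astype(np.uint8)
        k,l,s,c=cv2.connectedComponentsWithStats(m)
        ii=[i for i in range(1,k) if s[i,4]>25]
        if tag!="alu": ii=[max(ii,key=lambda i:s[i,4])]
        ys,xs=np.nonzero(np.isin(l,ii))
        P=ray(n,np.c_[xs,ys],zz)[:,:2].astype(np.float32)
        c,s_,a=cv2.minAreaRect(P);print(n,tag,len(xs),np.round(c,1),np.round(s_,1),round(a,1))
    rect((R>0)&(p.max(2)<60),4,"mat")
    wood=(R>0)&(h[...,1]>100)&(h[...,2]>60)&(z>30)
    rect(wood,88,"wood")
    rect(wood&(z>83),88,"woodtop")
    rect((R>0)&(p.min(2)>140)&(h[...,1]<60),38,"alu")
    q=w[wood&(z>83)];print("cloud top mean",q.mean(0),np.percentile(q[:,2],[10,50,90]))
st=r.state();print(st["tcp_pos"],st["orientation"])
```

```text
top mat 1820 [538.7 364.4] [193.3 105.5] 10.3
top wood 388 [542.5 358.7] [99.3 26.3] 15.9
top woodtop 292 [541.2 360.8] [96.9 21.2] 15.9
top alu 235 [543.6 362.4] [150.   25.8] 15.6
cloud top mean [541.92309362 361.52942397  87.58710482] [84.33538296 87.43136474 90.85308726]
side mat 1077 [541.4 361.1] [193.5 104.2] 9.9
side wood 707 [547.7 334.1] [111.2  70.8] 15.7
side woodtop 234 [546.8 357.7] [100.   24.9] 15.7
side alu 236 [546.6 359. ] [149.7  31.5] 15.4
cloud top mean [546.33598261 359.12266798  87.35479671] [84.65518051 87.58939311 89.57588828]
[ 282.24826847 -557.26947114  230.76482058] [-3.14050044e+00 -1.44643934e-04  4.68764829e-01]
```

```bash
cat >> h.py <<'E'
from scipy.spatial.transform import Rotation as Ro
def go(c,cy,t,ty,cr=(np.pi,0)):
    """rows' travel (m)/twist from commanded pose c,yaw cy(deg) to t,yaw ty(deg), tool down"""
    A=Ro.from_euler('xyz',[np.pi,0,np.radians(cy)]);B=Ro.from_euler('xyz',[np.pi,0,np.radians(ty)])
    print((A.inv().apply(np.subtract(t,c))/1000).round(4),(A.inv()*B).as_rotvec().round(4))
E
python3 -c "
from h import *
go([282.386,-557.57,231.277],26.86,[544.5,360.5,150],15.7)"
```

```text
[ 0.6486 -0.7006  0.0813] [ 0.     -0.      0.1948]
```

```bash
python3 -m pendant '[{"travel":[0.3,-0.324,0.02],"twist":[0,0,0.1],"gripper":0},{"travel":[0.3,-0.324,0.02],"twist":[0,0,0.1],"gripper":0},{"travel":[0.3,-0.324,0.02],"twist":[0,0,0.1],"gripper":0},{"travel":[0.3,-0.324,0.02],"twist":[0,0,0.1],"gripper":0},{"travel":[0.3,-0.324,0.02],"twist":[0,0,0.1],"gripper":0},{"travel":[0.3,-0.324,0.02],"twist":[0,0,0.1],"gripper":0},{"travel":[0.6486,-0.7006,0.0813],"twist":[0,0,0.1948],"gripper":0},{"travel":[0.6486,-0.7006,0.0813],"twist":[0,0,0.1948],"gripper":0},{"travel":[0.6486,-0.7006,0.0813],"twist":[0,0,0.1948],"gripper":0},{"travel":[0.6486,-0.7006,0.0813],"twist":[0,0,0.1948],"gripper":0},{"travel":[0.6486,-0.7006,0.0813],"twist":[0,0,0.1948],"gripper":0},{"travel":[0.6486,-0.7006,0.0813],"twist":[0,0,0.1948],"gripper":0},{"travel":[0.6486,-0.7006,0.0813],"twist":[0,0,0.1948],"gripper":0},{"travel":[0.6486,-0.7006,0.0813],"twist":[0,0,0.1948],"gripper":0},{"travel":[0.6486,-0.7006,0.0813],"twist":[0,0,0.1948],"gripper":0},{"travel":[0.6486,-0.7006,0.0813],"twist":[0,0,0.1948],"gripper":0},{"travel":[0.6486,-0.7006,0.0813],"twist":[0,0,0.1948],"gripper":0},{"travel":[0.6486,-0.7006,0.0813],"twist":[0,0,0.1948],"gripper":0}]' 60
```

```text
clock: 2.35
tcp_pos: [544.1, 359.6, 149.8]
orientation: [3.141, 0.001, 0.274]
contact_force: [0.0, 0.4, 0.6]
width: 85.2
grip_force: 0.0
```

```bash
python3 -m pendant '[{"travel":[0,0,0.04],"twist":[0,0,0],"gripper":0},{"travel":[0,0,0.08],"twist":[0,0,0],"gripper":0},{"travel":[0,0,0.103],"twist":[0,0,0],"gripper":0},{"travel":[0,0,0.103],"twist":[0,0,0],"gripper":0.3},{"travel":[0,0,0.103],"twist":[0,0,0],"gripper":0.6},{"travel":[0,0,0.103],"twist":[0,0,0],"gripper":0.75},{"travel":[0,0,0.103],"twist":[0,0,0],"gripper":1},{"travel":[0,0,0.103],"twist":[0,0,0],"gripper":1},{"travel":[0,0,0.103],"twist":[0,0,0],"gripper":1},{"travel":[0,0,0.103],"twist":[0,0,0],"gripper":1},{"travel":[0,0,0.103],"twist":[0,0,0],"gripper":1}]' 80; python3 -c "
from h import *
p,d=grab_frame('side');cv2.imwrite('pics/s1.png',p[60:260,200:440].repeat(3,0).repeat(3,1)[:600,:720])
f=lambda x,y:(lambda a:(527.6+x*np.cos(a)-y*np.sin(a),-4+x*np.sin(a)+y*np.cos(a)))(np.radians(-1.5))
for q in [(36,62),(36,-158),(-36,62),(-36,-158)]: print(q,np.round(f(*q),1))
go([544.5,360.5,47],15.7,[544.5,360.5,47+130],15.7)
go([544.5,360.5,47],15.7,[*f(36,62),47+130],-1.5)
go([544.5,360.5,47],15.7,[*f(36,62),47+67.8],-1.5)"
```

```text
clock: 3.72
tcp_pos: [544.9, 360.7, 48.0]
orientation: [-3.141, -0.001, 0.274]
contact_force: [-1.3, -0.4, 7.5]
width: 19.4
grip_force: 79.9
(36, 62) [565.2  57. ]
(36, -158) [ 559.5 -162.9]
(-36, 62) [493.2  58.9]
(-36, -158) [ 487.5 -161. ]
[ 0.    0.   -0.13] [0. 0. 0.]
[-0.0622  0.2977 -0.13  ] [-0.     -0.      0.3002]
[-0.0622  0.2977 -0.0678] [-0.     -0.      0.3002]
```

View pics/s1.png

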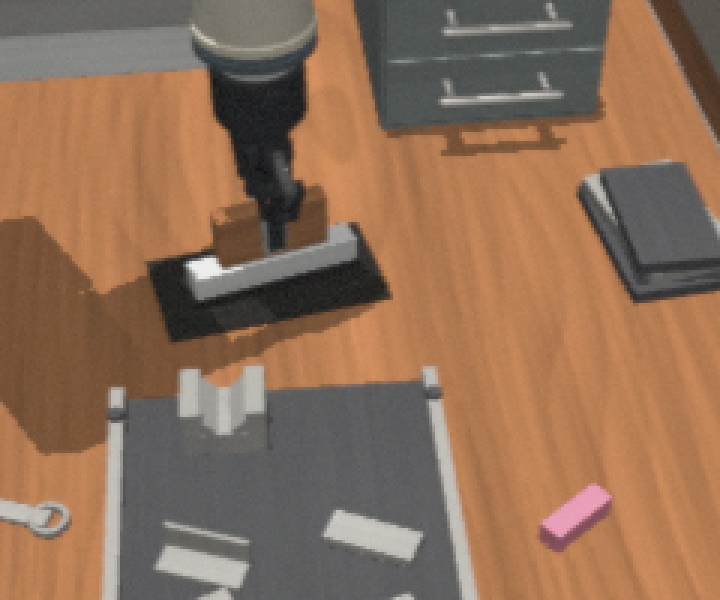

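Grasp is good: the side view shows the fingers around the middle of the wooden grip, at (275,215) in the crop. Next I lift and move to above the first pass start.

```bash
python3 -m pendant '[{"travel":[0,0,-0.03],"twist":[0,0,0],"gripper":1},{"travel":[0,0,-0.08],"twist":[0,0,0],"gripper":1},{"travel":[0,0,-0.13],"twist":[0,0,0],"gripper":1},{"travel":[-0.01,0.05,-0.13],"twist":[0,0,0.05],"gripper":1},{"travel":[-0.022,0.1,-0.13],"twist":[0,0,0.1],"gripper":1},{"travel":[-0.033,0.15,-0.13],"twist":[0,0,0.15],"gripper":1},{"travel":[-0.045,0.2,-0.13],"twist":[0,0,0.2],"gripper":1},{"travel":[-0.056,0.25,-0.13],"twist":[0,0,0.25],"gripper":1},{"travel":[-0.067,0.2963,-0.13],"twist":[0,0,0.3002],"gripper":1},{"travel":[-0.067,0.2963,-0.13],"twist":[0,0,0.3002],"gripper":1},{"travel":[-0.067,0.2963,-0.13],"twist":[0,0,0.3002],"gripper":1},{"travel":[-0.067,0.2963,-0.1],"twist":[0,0,0.3002],"gripper":1},{"travel":[-0.067,0.2963,-0.1],"twist":[0,0,0.3002],"gripper":1}]' 100; python3 -c "
from h import *
p,d=grab_frame('side');cv2.imwrite('pics/s2.png',p[150:350,200:440].repeat(3,0).repeat(3,1));np.save('s2.npy',d);cv2.imwrite('s2f.png',p)
p,d=grab_frame('top');cv2.imwrite('t2f.png',p)
w=cloud('side',np.load('s2.npy'));q=cv2.imread('s2f.png');h=cv2.cvtColor(q,cv2.COLOR_BGR2HSV)
m=(q.min(2)>120)&(h[...,1]<60)&(w[...,2]>118)&(w[...,2]<150)&(w[...,1]>20)&(w[...,1]<90)&(abs(w[...,0]-560)<110)
P=w[m];print(len(P),P.min(0),P.max(0),np.percentile(P,[1,99],axis=0))
st=r.state();print(st['tcp_pos'],st['orientation'],st['contact_force'],st['width'])"
```

```text
clock: 5.4
tcp_pos: [558.8, 58.2, 145.6]
orientation: [-3.142, 0.004, -0.025]
contact_force: [0.1, -1.0, -2.6]
width: 18.9
grip_force: 98.4
735 [486.11379374  40.77502518 118.07067679] [636.10706493  72.11472336 146.59131325] [[487.08504854  41.61876869 118.31820938]
 [633.71534093  69.17171483 138.52008257]]
[560.16121841  57.91064556 147.44600937] [-3.14152971e+00  2.71640306e-04 -2.49510897e-02] [ 0.96621616  0.51384931 -1.96278487] 18.887920751360728
```

View pics/s2.png

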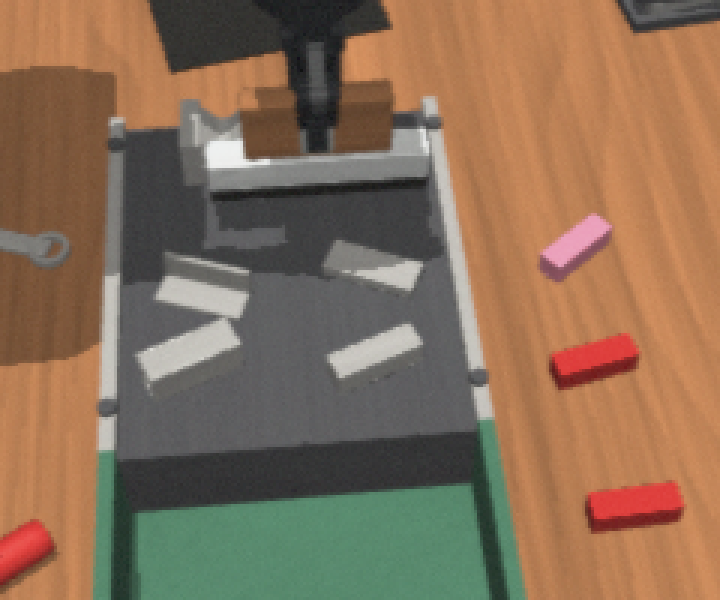

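The side view shows the scraper level above the plate, with its right end at crop (427,165), near the right fence. I'll check the fence clearance in this same view before lowering.

```bash
python3 -c "
from h import *
w=cloud('side',np.load('side0.npy'));q=cv2.imread('pics/side0.png');h=cv2.cvtColor(q,cv2.COLOR_BGR2HSV)
m=(q.min(2)>110)&(h[...,1]<60)&(w[...,2]>78)&(w[...,2]<87)
for s,lo,hi in((1,630,670),(-1,390,425)):
  P=w[m&(w[...,0]>lo)&(w[...,0]<hi)&(abs(w[...,1])<130)]
  f=np.polyfit(P[:,1],P[:,0],1);print(len(P),f,P[:,0].std(),[np.round((np.percentile(P[abs(P[:,1]-y)<15][:,0],[3,97])),1) for y in(-80,-50,0,57)])
"
```

```text
442 [2.65474586e-02 6.48329512e+02] 3.4667734141030104 [array([641.9, 650.6]), array([642.6, 651.6]), array([643.7, 653.4]), array([645.4, 654.3])]
497 [2.44894843e-02 4.15090009e+02] 3.5123645694697188 [array([408.9, 417.1]), array([409. , 418.7]), array([410.9, 419.2]), array([412.8, 421.4])]
```

Clearance to the fence is about 10 mm, so I'll shift 3 mm towards it and make the first wipe.

```bash
python3 -m pendant '[{"travel":[0.003,0,0.015],"twist":[0,0,0],"gripper":1},{"travel":[0.003,0,0.027],"twist":[0,0,0],"gripper":1},{"travel":[0.003,0,0.032],"twist":[0,0,0],"gripper":1},{"travel":[0.003,0,0.032],"twist":[0,0,0],"gripper":1},{"travel":[0.003,0,0.032],"twist":[0,0,0],"gripper":1}]'
python3 -m pendant '[{"travel":[0,0.01,0],"twist":[0,0,0],"gripper":1},{"travel":[0,0.025,0],"twist":[0,0,0],"gripper":1},{"travel":[0,0.04,0],"twist":[0,0,0],"gripper":1},{"travel":[0,0.055,0],"twist":[0,0,0],"gripper":1},{"travel":[0,0.07,0],"twist":[0,0,0],"gripper":1},{"travel":[0,0.085,0],"twist":[0,0,0],"gripper":1},{"travel":[0,0.1,0],"twist":[0,0,0],"gripper":1},{"travel":[0,0.115,0],"twist":[0,0,0],"gripper":1}]'; python3 -c "
from h import *
p,d=grab_frame('side');cv2.imwrite('pics/s3.png',p[150:400,200:440].repeat(2,0).repeat(2,1))"
```

```text
clock: 6.12
tcp_pos: [563.2, 57.0, 114.9]
orientation: [-3.142, 0.0, -0.026]
contact_force: [-0.2, 0.2, -2.1]
width: 19.0
grip_force: 98.6
clock: 7.12
tcp_pos: [560.1, -58.8, 115.0]
orientation: [-3.141, 0.0, -0.026]
contact_force: [1.5, 3.6, -2.6]
width: 19.3
grip_force: 98.9
```

View pics/s3.png

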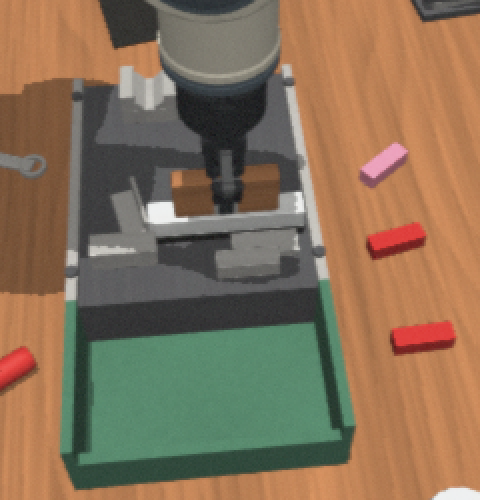

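The first wipe is going as planned: the flat and the bar are ahead of the blade at crop (262,250), and the tube and angle were nudged left. I'll continue off the end.

```bash
python3 -m pendant '[{"travel":[0,0.012,0],"twist":[0,0,0],"gripper":1},{"travel":[0,0.027,0],"twist":[0,0,0],"gripper":1},{"travel":[0,0.042,0],"twist":[0,0,0],"gripper":1},{"travel":[0,0.057,0],"twist":[0,0,0],"gripper":1},{"travel":[0,0.072,0],"twist":[0,0,0],"gripper":1},{"travel":[0,0.087,0],"twist":[0,0,0],"gripper":1},{"travel":[0,0.1,0],"twist":[0,0,0],"gripper":1},{"travel":[0,0.107,0],"twist":[0,0,0],"gripper":1},{"travel":[0,0.107,0],"twist":[0,0,0],"gripper":1},{"travel":[0,0.107,-0.03],"twist":[0,0,0],"gripper":1},{"travel":[0,0.107,-0.06],"twist":[0,0,0],"gripper":1},{"travel":[0,0.06,-0.07],"twist":[0,0,0],"gripper":1},{"travel":[-0.02,0,-0.07],"twist":[0,0,0],"gripper":1},{"travel":[-0.04,-0.06,-0.07],"twist":[0,0,0],"gripper":1},{"travel":[-0.06,-0.115,-0.07],"twist":[0,0,0],"gripper":1},{"travel":[-0.06,-0.115,-0.07],"twist":[0,0,0],"gripper":1},{"travel":[-0.06,-0.115,-0.07],"twist":[0,0,0],"gripper":1}]'; python3 -c "
from h import *
p,d=grab_frame('side');cv2.imwrite('pics/s4.png',p[150:400,200:440].repeat(2,0).repeat(2,1))"
```

```text
clock: 9.3
tcp_pos: [503.2, 59.0, 185.1]
orientation: [3.141, -0.0, -0.025]
contact_force: [0.1, 0.1, -3.0]
width: 18.7
grip_force: 99.5
```

View pics/s4.png

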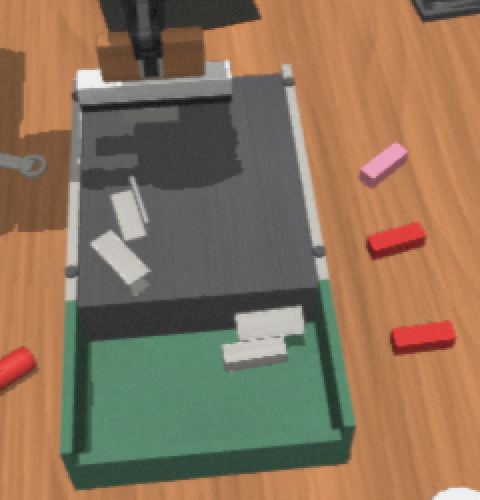

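Both right-hand pieces are in the trough, at crop (268,335). The tube at (120,255) and the angle at (130,210) remain, clear of the blade's landing line. Now the second wipe.

```bash
python3 -m pendant '[{"travel":[0,0,0.03],"twist":[0,0,0],"gripper":1},{"travel":[0,0,0.055],"twist":[0,0,0],"gripper":1},{"travel":[0,0,0.066],"twist":[0,0,0],"gripper":1},{"travel":[0,0,0.07],"twist":[0,0,0],"gripper":1},{"travel":[0,0,0.07],"twist":[0,0,0],"gripper":1},{"travel":[0,0.01,0.07],"twist":[0,0,0],"gripper":1},{"travel":[0,0.025,0.07],"twist":[0,0,0],"gripper":1},{"travel":[0,0.04,0.07],"twist":[0,0,0],"gripper":1},{"travel":[0,0.055,0.07],"twist":[0,0,0],"gripper":1},{"travel":[0,0.07,0.07],"twist":[0,0,0],"gripper":1},{"travel":[0,0.085,0.07],"twist":[0,0,0],"gripper":1},{"travel":[0,0.1,0.07],"twist":[0,0,0],"gripper":1},{"travel":[0,0.115,0.07],"twist":[0,0,0],"gripper":1}]'
python3 -m pendant '[{"travel":[0,0.012,0],"twist":[0,0,0],"gripper":1},{"travel":[0,0.027,0],"twist":[0,0,0],"gripper":1},{"travel":[0,0.042,0],"twist":[0,0,0],"gripper":1},{"travel":[0,0.057,0],"twist":[0,0,0],"gripper":1},{"travel":[0,0.072,0],"twist":[0,0,0],"gripper":1},{"travel":[0,0.087,0],"twist":[0,0,0],"gripper":1},{"travel":[0,0.1,0],"twist":[0,0,0],"gripper":1},{"travel":[0,0.107,0],"twist":[0,0,0],"gripper":1},{"travel":[0,0.107,0],"twist":[0,0,0],"gripper":1},{"travel":[0,0.107,-0.03],"twist":[0,0,0],"gripper":1},{"travel":[0,0.107,-0.06],"twist":[0,0,0],"gripper":1},{"travel":[0,0.06,-0.07],"twist":[0,0,0],"gripper":1},{"travel":[0,0,-0.07],"twist":[0,0,0],"gripper":1},{"travel":[0,-0.06,-0.07],"twist":[0,0,0],"gripper":1},{"travel":[0,-0.115,-0.07],"twist":[0,0,0],"gripper":1},{"travel":[0,-0.115,-0.07],"twist":[0,0,0],"gripper":1},{"travel":[0,-0.115,-0.07],"twist":[0,0,0],"gripper":1}]'; python3 -c "
from h import *
p,d=grab_frame('side');cv2.imwrite('pics/s5.png',p[150:400,200:440].repeat(2,0).repeat(2,1))
c=[503.2,58.6,185]
go(c,-1.5,[541,362.5,185],10.1);go(c,-1.5,[541,362.5,47.5],10.1)"
```

```text
clock: 10.98
tcp_pos: [500.1, -57.4, 115.0]
orientation: [-3.142, 0.0, -0.026]
contact_force: [0.8, 1.3, -1.8]
width: 18.8
grip_force: 99.5
clock: 13.1
tcp_pos: [502.9, 58.9, 184.9]
orientation: [3.141, 0.0, -0.025]
contact_force: [0.7, -0.5, -2.2]
width: 19.0
grip_force: 100.0
[ 0.0298 -0.3048 -0.    ] [-0.      0.     -0.2025]
[ 0.0298 -0.3048  0.1375] [-0.      0.     -0.2025]
```

View pics/s5.png

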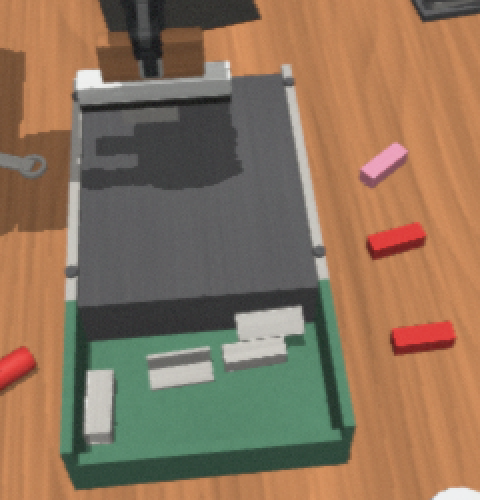

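All four offcuts lie in the trough, at crop (268,322), (255,353), (180,367) and (100,405). The plate is clear apart from the V-block. Moving back over the mat.

```bash
python3 -m pendant '[{"travel":[0.005,-0.05,0],"twist":[0,0,-0.03],"gripper":1},{"travel":[0.01,-0.1,0],"twist":[0,0,-0.07],"gripper":1},{"travel":[0.015,-0.15,0],"twist":[0,0,-0.1],"gripper":1},{"travel":[0.02,-0.2,0],"twist":[0,0,-0.14],"gripper":1},{"travel":[0.025,-0.255,0],"twist":[0,0,-0.17],"gripper":1},{"travel":[0.0298,-0.295,0.01],"twist":[0,0,-0.2025],"gripper":1},{"travel":[0.0298,-0.3048,0.04],"twist":[0,0,-0.2025],"gripper":1},{"travel":[0.0298,-0.3048,0.08],"twist":[0,0,-0.2025],"gripper":1},{"travel":[0.0298,-0.3048,0.115],"twist":[0,0,-0.2025],"gripper":1},{"travel":[0.0298,-0.3048,0.127],"twist":[0,0,-0.2025],"gripper":1},{"travel":[0.0298,-0.3048,0.13],"twist":[0,0,-0.2025],"gripper":1},{"travel":[0.0298,-0.3048,0.13],"twist":[0,0,-0.2025],"gripper":1}]'; python3 -c "
from h import *
for n in('side','top'):
  p,d=grab_frame(n);w=cloud(n,d);h=cv2.cvtColor(p,cv2.COLOR_BGR2HSV)
  m=(p.min(2)>120)&(h[...,1]<60)&(w[...,2]>30)&(w[...,2]<60)&(abs(w[...,0]-541)<100)&(abs(w[...,1]-362)<60)
  v,u=np.nonzero(m);P=ray(n,np.c_[u,v],45.5)[:,:2].astype(np.float32);print(n,len(P),cv2.minAreaRect(P))
  v,u=np.nonzero((p.max(2)<60)&(w[...,2]<9)&(abs(w[...,0]-541)<115)&(abs(w[...,1]-362)<75));P=ray(n,np.c_[u,v],4)[:,:2].astype(np.float32);print('mat',len(P),cv2.minAreaRect(P))
  if n=='side':cv2.imwrite('pics/s6.png',p[60:260,200:440].repeat(3,0).repeat(3,1))"
```

```text
clock: 14.65
tcp_pos: [541.8, 362.5, 56.1]
orientation: [-3.141, -0.002, 0.176]
contact_force: [-0.2, 0.1, -2.2]
width: 18.7
grip_force: 100.1
side 426 ((544.9448852539062, 351.8716735839844), (149.88832092285156, 46.70216751098633), 10.521678924560547)
mat 1115 ((540.5001220703125, 361.1320495605469), (195.2397003173828, 107.44155883789062), 9.870018005371094)
top 110 ((540.9057006835938, 357.7809143066406), (147.37010192871094, 17.047697067260742), 11.218002319335938)
mat 1037 ((541.6661987304688, 344.4533386230469), (197.83152770996094, 71.10742950439453), 12.133818626403809)
```

View pics/s6.png

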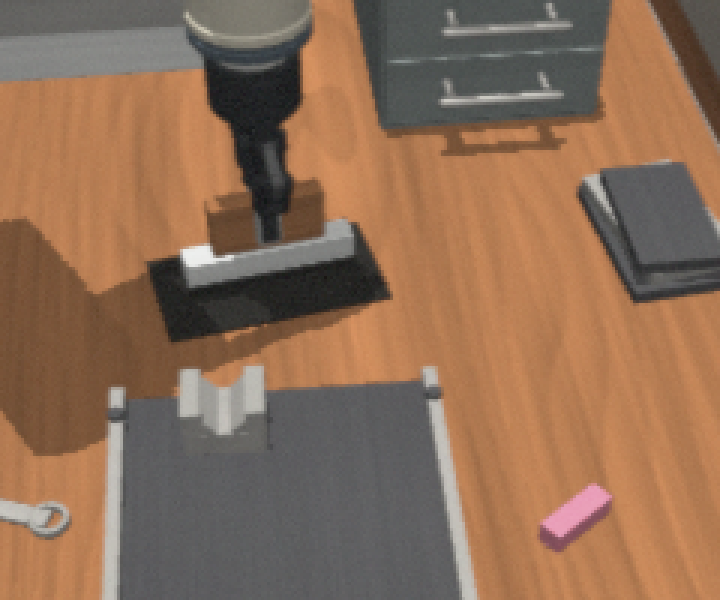

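The scraper hovers level over the mat, lined up lengthwise and about 3 mm off along x. I'll correct that, lower it slowly, release and lift away.

```bash
python3 -m pendant '[{"travel":[-0.003,0,0.001],"twist":[0,0,0],"gripper":1},{"travel":[-0.003,0,0.003],"twist":[0,0,0],"gripper":1},{"travel":[-0.003,0,0.005],"twist":[0,0,0],"gripper":1},{"travel":[-0.003,0,0.006],"twist":[0,0,0],"gripper":1},{"travel":[-0.003,0,0.0065],"twist":[0,0,0],"gripper":1},{"travel":[-0.003,0,0.007],"twist":[0,0,0],"gripper":1},{"travel":[-0.003,0,0.007],"twist":[0,0,0],"gripper":1},{"travel":[-0.003,0,0.007],"twist":[0,0,0],"gripper":1}]' 40
```

```text
clock: 15.75
tcp_pos: [538.0, 362.0, 48.1]
orientation: [-3.142, -0.0, 0.176]
contact_force: [-2.2, -0.1, 1.6]
width: 18.8
grip_force: 100.9
```

```bash
python3 -m pendant '[{"travel":[0,0,0.0003],"twist":[0,0,0],"gripper":0.7},{"travel":[0,0,0.0003],"twist":[0,0,0],"gripper":0.5},{"travel":[0,0,0],"twist":[0,0,0],"gripper":0.2},{"travel":[0,0,0],"twist":[0,0,0],"gripper":0},{"travel":[0,0,0],"twist":[0,0,0],"gripper":0},{"travel":[0,0,0],"twist":[0,0,0],"gripper":0},{"travel":[0,0,0],"twist":[0,0,0],"gripper":0},{"travel":[0,0,-0.03],"twist":[0,0,0],"gripper":0},{"travel":[0,0,-0.08],"twist":[0,0,0],"gripper":0},{"travel":[0,0,-0.14],"twist":[0,0,0],"gripper":0},{"travel":[0,0,-0.18],"twist":[0,0,0],"gripper":0},{"travel":[-0.08,0.08,-0.18],"twist":[0,0,0],"gripper":0},{"travel":[-0.08,0.08,-0.18],"twist":[0,0,0],"gripper":0},{"travel":[-0.08,0.08,-0.18],"twist":[0,0,0],"gripper":0},{"travel":[-0.08,0.08,-0.18],"twist":[0,0,0],"gripper":0}]'; python3 -c "
from h import *
p,d=grab_frame('side');cv2.imwrite('pics/s7.png',p[60:460,190:450].repeat(3,0).repeat(3,1)[::2,::2])
w=cloud('side',d);h=cv2.cvtColor(p,cv2.COLOR_BGR2HSV);n='side'
m=(p.min(2)>140)&(h[...,1]<60)&(w[...,2]>25)&(w[...,2]<60)&(abs(w[...,0]-541)<100)&(abs(w[...,1]-362)<60)
v,u=np.nonzero(m);P=ray(n,np.c_[u,v],38)[:,:2].astype(np.float32);print(cv2.minAreaRect(P))
m=(h[...,1]>100)&(h[...,2]>60)&(w[...,2]>83)&(abs(w[...,0]-541)<100)&(abs(w[...,1]-362)<60)
v,u=np.nonzero(m);P=ray(n,np.c_[u,v],88)[:,:2].astype(np.float32);print('woodtop',cv2.minAreaRect(P))
v,u=np.nonzero((p.max(2)<60)&(w[...,2]<9)&(abs(w[...,0]-541)<115)&(abs(w[...,1]-362)<75));P=ray(n,np.c_[u,v],4)[:,:2].astype(np.float32);print('mat',cv2.minAreaRect(P))"
```

```text
clock: 17.62
tcp_pos: [473.8, 269.5, 228.3]
orientation: [-3.141, -0.001, 0.176]
contact_force: [0.2, 0.1, 0.1]
width: 85.6
grip_force: 0.0
((540.7395629882812, 358.9834289550781), (148.43125915527344, 28.754812240600586), 10.59708023071289)
woodtop ((517.0819091796875, 458.20404052734375), (100.03771209716797, 244.37350463867188), 12.701288223266602)
mat ((540.5482788085938, 360.13226318359375), (194.99923706054688, 105.47284698486328), 10.303688049316406)
```

View pics/s7.png

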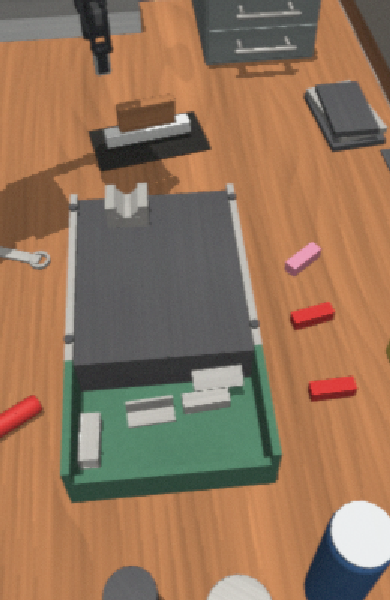

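The scraper stands upright on the middle of the mat at (147,120), within about 1 mm and 0.5°. All four offcuts are in the trough, the V-block, collars and blank are where they were, and the robot is clear.

```bash
python3 -c "
from rig import r
print(r.job_done())"
```

```text
the job is handed in; nothing more can be done
None
```

The job is done and handed in at about 18 s of the 56 s allowed: all four offcuts are in the trough, the scraper stands released on the middle of its mat, and the V-block, collars and blank appear unmoved in the last picture.

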